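# Slide the stop round the L-slot to lock the tile in

### The arm

A 6-joint arm with a two-finger parallel gripper is mounted at the origin on a cart in front of the work surface, level with it; the furniture and walls round the work are solid. World frame = base frame: x ahead of the robot, y to its left, z up, the work surface at z = 0. Lengths are in m, angles in rad, forces in N, time in s.
With the tool pointing down it reaches from about 0.35 to 0.775 m from the base axis. Payload 5.5 kg.
Tool frame: the origin (TCP) lies on the mounting face of the last link; the fingertips stand 173 mm ahead of it and the grasp point (between the pads) lies 155 mm ahead of it; z points along the fingers, y is the direction in which the jaws open and shut (so a half turn about z gives the same grasp; the last joint's range is limited). The gripper opens to 85 mm and grips with 20 to 120 N. Pads are 22 mm wide; open, the fingers measure 114 mm over their backs; the gripper's body (76 mm by 85 mm) begins 54 mm behind the grasp point. The pads swing forward as they close: fully open they stand 13 mm farther back than shut.
Start: joints at [0.962, 0.313, 0.046, 1.304, 0, 1.431], TCP at [0.26, 0.513, 0.405] pointing down, gripper open.
Joint ranges: [-2.76, 2.76], [-0.86, 1.69], [-1.03, 1.26], [-2.2, 2.34], [-1.47, 1.5], [-3.14, 3.14]. Speed limits (rad/s): [2.57, 2.57, 3.14, 3.14, 3.14, 3.14].

### API

Orientations are given as a unit quaternion [w, x, y, z].
In Python, from workcell import * gives the robot as it stands. The module is installed in compiled form; this text tells all that it offers.
- The arm moves only by the shell command python3 -m crank 'ROWS' [FORCE]. ROWS is JSON, a list of rows, each a list of 7 numbers: the shift along the tool's x, y, z in mm, then the turn, a rotation vector about the tool's x, y, z in degrees, then the opening, from 0 (shut) to 1 (fully open). A call has exactly 8 rows; each row shifts and turns the commanded pose from where the row before left it, along the tool's axes as they then stand; what a row does not reach is not made up. A row lasts 1/8 s, in which the tool goes at most 62.5 mm and 10.7 degrees, less where a joint would pass 70% of its speed; a pose out of reach is approached as far as the arm can. A call with a gripper value outside its range is refused whole. The fingers move at their own pace and stop on an object; FORCE is the grip in N (left out, the last holds). Time passes only in rows, so rows that do not move let the fingers close, or fill a call up. It gives the time, the measured TCP pose, the force and the opening at its end, in the units of the state.
- get_state(): the state, without advancing time (a new reading comes with each control period).
- read_camera(name): name is "scene" or "top" or "wrist"; returns the picture (384x512x3 uint8, blue, green, red); there is no depth.
- calibration(name): a dict with "fx", "fy", "cx", "cy" (pixels), "k1" (the pictures are not rectified: a ray, as slopes to the right and down, at radius r is drawn at 1 + k1 r^2 times it, then the intrinsics apply), "extrinsics" (4x4, takes a point from world to camera coordinates). Camera axes: x right, y down, z forward; pixel columns grow to the right and rows downward; lengths in m; the calibration is good to about 2 mm. A picture is of the moment at which its call begins: read the wrist's pose just before it. calibration takes no time and is no camera call; for the wrist camera it gives the pose at the moment of the call.
- hand_in(): hands the job in, once; it reports no verdict.
The state is a dict: "clock": time; "joint_pos": joint angles; "qvel": joint speeds; "tau": joint torques, N m; "tcp_pos": TCP position; "orientation": TCP orientation; "wrist_force": force on the tool from outside, world axes, zero at the start; "ft_torque": the same for the moment, N m; "finger_gap": finger opening in m.
Only numpy, scipy, OpenCV 4.12 (cv2) and the standard library are available. Lean on these libraries where they do the work, as an engineer would, in place of code of your own. Each camera call takes 0.05 s, during which the arm holds its last target.

### The job

The glazing jig has a brass stop whose pin runs in an L-shaped slot. With the fingertips, push the stop along the long leg of the slot to the corner, then push it along the short leg until it is fully home at the end of the slot, in front of the test tile. Only push it, gently: do not grip it, lift it out of the slot or tip it over, and leave the tile, the jar and the rasp where they are.

Things in the scene. Friction and masses are not known exactly. Their poses are not given: they have to be found in the camera images.
- jig: the glazing jig: a grey board fixed on the bench, x from -100 to +125 mm, y from -120 to +140 mm, 30 mm thick; origin on its underside, z up. Its top has an L-shaped slot 16 mm wide, 20 mm deep, with solid end walls. Wooden rails 12 mm high round a tile pocket at x = 66 to 122 mm, y = -95 to +5 mm; nothing else fixed stands up from the board
- slide_stop: the brass stop: an upright round body, diameter 48 mm, height 24 mm, standing on the board's top; below it a steel pin, diameter 12 mm, reaches 16 mm down into the slot (2 mm play each side). 0.3 to 0.45 kg, loose, smooth and waxed, slides with 0.5 to 2 N. Origin on its axis at the underside of the round body, z up. Starts in the long leg near slot_start. Pushed low on its side it slides upright
- slot_start (a point): where the stop's origin is at the outer end of the slot's long leg, level with the board's top (jig x = -45, y = +85 mm); axes as the jig's
- slot_corner (a point): where the stop's origin is in the corner of the slot, level with the board's top (jig x = -45, y = -45 mm). The long leg runs straight from slot_start to here (130 mm, along the jig's -y) and ends in a solid wall; the inner side of the corner is rounded, radius 12 mm; axes as the jig's
- slot_end (a point): where the stop's origin is when fully home at the end of the short leg, level with the board's top (jig x = +30, y = -45 mm). The short leg runs straight from the corner to here (75 mm, along the jig's +x) and ends in a solid wall; axes as the jig's
- tile: a glazed test tile, 72 x 50 x 10 mm, lying loose in the pocket on the board, about 3 mm clear of the stop when that is home; origin at the centre of its underside
- green_jar: a jar of ceramic colour with a green label, 48 mm diameter, 58 mm high, standing loose on the board; origin at the centre of its underside
- surform: a plaster rasp with a red handle, 149 x 92 x 28 mm, lying loose on the bench to the +y side of the jig; origin at the centre of its underside
Not all that is in view belongs to the job. There is more than one size of the slide_stop; the one meant has the size given above.

How it is judged:
On the way:
1. the stop has been pushed along the long leg to the corner (within 8 mm) (horizontal distance between slide_stop and slot_corner below 0.008 m), for 0.04 s.
At the end, for the whole second after the job is handed in: the stop stands upright (within 0.08 rad) and still in the slot, its axis within 6 mm of the end of the short leg, its underside within 3 mm of the board's top; the tile lies within 8 mm, the jar (upright) and the rasp within 20 mm of where they were (horizontal distance between slide_stop and slot_end below 0.006 m and z of slide_stop in the frame of jig between 0.027 and 0.033 m and angle between slide_stop's own z axis and vertical below 0.08 rad and linear speed of slide_stop below 0.01 m/s and distance of tile from where it was at the start of the episode below 0.008 m and distance of each of green_jar, surform from where it was at the start of the episode below 0.02 m and angle between green_jar's own z axis and vertical below 0.1 rad); the robot touches nothing.
It fails at once if the fingers squeeze or shove the stop with more than 35 N (contact force between the fingers and slide_stop above 35 N).
It fails at once if the stop is lifted more than 8 mm (z of slide_stop in the frame of jig above 0.038 m).
It fails at once if the stop is tipped by more than 0.35 rad (angle between slide_stop's own z axis and vertical above 0.35 rad).
It fails at once if the tile is moved by more than 10 mm (distance of tile from where it was at the start of the episode above 0.01 m).
It fails at once if the jar or the rasp is moved by more than 25 mm (distance of any of green_jar, surform from where it was at the start of the episode above 0.025 m).
It also fails if it takes over 58 s, if anything falls off the work surface, if the arm or the gripper's body presses on something with over 40 N, if the wrist force passes 120 N, or if a joint passes its speed limit or range.

## Working session

There is one attempt and no reset: what is moved stays moved. The work goes in short steps, Python scripts to look and compute and a shell command to move; the robot and the scene stay as the last step left them, time stands still between calls to the robot, and variables do not carry over. Pictures are saved under pics/ and viewed, and the job is handed in when it is done.

```bash
mkdir -p pics; cat > h.py <<'E'
from workcell import *
import numpy as np, cv2
def proj(name,P,c=None):
    c=c or calibration(name);E=np.array(c["extrinsics"]);P=np.atleast_2d(P)
    q=P@E[:3,:3].T+E[:3,3];s=q[:,:2]/q[:,2:];r2=(s**2).sum(1,keepdims=True);s=s*(1+c["k1"]*r2)
    return s*[c["fx"],c["fy"]]+[c["cx"],c["cy"]]
def ray(name,uv,z,c=None):
    c=c or calibration(name);E=np.array(c["extrinsics"])
    d=(np.atleast_2d(uv).astype(float)-[c["cx"],c["cy"]])/[c["fx"],c["fy"]];s=d.copy()
    for _ in range(30): s=d/(1+c["k1"]*(s**2).sum(1,keepdims=True))
    R=E[:3,:3];o=-R.T@E[:3,3];v=np.c_[s,np.ones(len(s))]@R
    return o+v*((z-o[2])/v[:,2])[:,None]
E
python3 - <<'E'
from h import *
for n in("scene","top","wrist"):
    im=read_camera(n);cv2.imwrite(f"pics/{n}0.png",im);c=calibration(n);E=np.array(c["extrinsics"])
    print(n,c["fx"],c["k1"],(-E[:3,:3].T@E[:3,3]).round(3))
s=get_state();print(s)
E
```

```text
scene 359.05533063383365 -0.04304625825129537 [0.017 0.335 0.637]
top 465.5400648577498 -0.11659811237424382 [0.378 0.023 0.888]
wrist 326.17468362685844 -0.051630719420161474 [0.187 0.55  0.373]
{'clock': 0.15, 'joint_pos': array([ 9.62393942e-01,  3.13805718e-01,  4.52353927e-02,  1.30353498e+00,
       -1.14621911e-05,  1.43121614e+00]), 'qvel': array([ 0.00011766, -0.00287035,  0.00189537,  0.00130822,  0.0021792 ,
        0.00194015]), 'tau': array([ 1.33574380e-03, -4.81067061e+01,  2.98814893e+01,  1.39580123e-02,
       -1.19590700e-04, -4.85581964e-06]), 'tcp_pos': array([0.25972934, 0.51284911, 0.40402429]), 'orientation': array([-2.33772053e-04,  2.32270179e-01,  9.72651086e-01, -6.11342496e-04]), 'wrist_force': array([ 0.07467627, -0.40119049,  0.62810868]), 'ft_torque': array([0.00615823, 0.03573028, 0.01178178]), 'finger_gap': 0.08544961877250917}
```

View pics/top0.png

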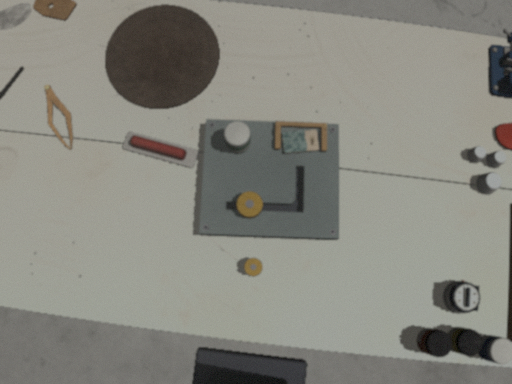

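View pics/scene0.png

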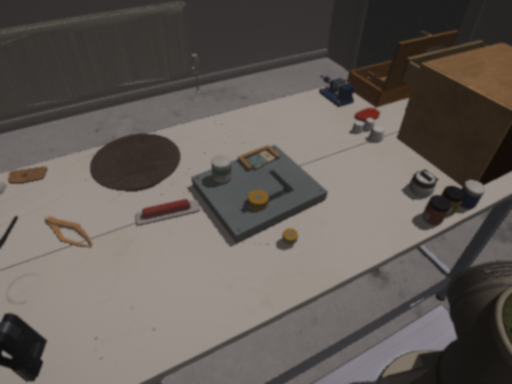

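The top view shows the board at about (203..338, 120..238). The stop candidates are the brass disc on the slot at (249,205) and a smaller brass disc on the bench at (253,267). The first sits in the slot; I'll check its size. The long leg runs right to about (301,208), and the short leg runs up to about (300,168). The jar is at (237,135), the tile at (300,140) and the rasp at (160,149).

```bash
python3 - <<'E'
from h import *
im=cv2.imread("pics/top0.png")
hsv=cv2.cvtColor(im,cv2.COLOR_BGR2HSV)
m=cv2.inRange(hsv,(12,90,70),(35,255,255))
n,l,st,ce=cv2.connectedComponentsWithStats(m)
for i in range(1,n):
    if st[i,4]>60:
        cs=cv2.findContours((l==i).astype(np.uint8),0,1)[0][0]
        (c,r)=cv2.minEnclosingCircle(cs)
        p=ray("top",[c,(c[0]+r,c[1])],.054 if 0 else .054)
        print(st[i],np.round(c,1),r,p[0].round(4),"rad",np.linalg.norm(p[1]-p[0]).round(4))
# board corners
b=cv2.inRange(hsv,(70,15,40),(110,120,140))
n,l,st,ce=cv2.connectedComponentsWithStats(b)
for i in range(1,n):
    if st[i,4]>3000:
        cs=cv2.findContours((l==i).astype(np.uint8),0,1)[0]
        cs=max(cs,key=cv2.contourArea);rc=cv2.minAreaRect(cs);bp=cv2.boxPoints(rc)
        P=ray("top",bp,.03);print(st[i],bp.round(1).tolist(),P.round(4).tolist(),np.linalg.norm(P-np.roll(P,1,0),axis=1).round(4))
cr=cv2.resize(im[110:290,180:360],None,fx=3.2,fy=3.2,interpolation=cv2.INTER_CUBIC);cv2.imwrite("pics/crop0.png",cr)
E
```

```text
[ 35   0  40  19 547] [54.5  5.5] 19.65970230102539 [0.8995 0.5033 0.054 ] rad 0.0432
[ 47  88  25  55 360] [ 57.3 114.7] 27.925565719604492 [0.6599 0.4393 0.054 ] rad 0.0563
[275 123  51  28 350] [300.5 136. ] 27.735496520996094 [ 0.6697 -0.033   0.054 ] rad 0.0526
[236 192  27  26 478] [249. 204.] 13.153046607971191 [0.5291 0.0478 0.054 ] rad 0.024
[244 259  18  17 206] [252.5 266.5] 8.746527671813965 [0.4176 0.0281 0.054 ] rad 0.0155
```

View pics/crop0.png

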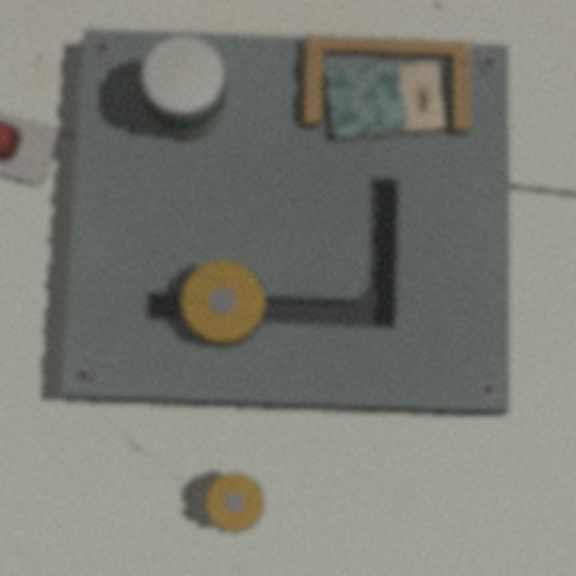

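The disc on the slot measures 48 mm across and the bench disc 31 mm, so the one in the slot is meant. Next I get the jig frame from the board corners and check it against the slot.

```bash
cat > jig.py <<'E'
from h import *
cor=np.array([[85,30],[507,46],[507,409],[64,398]])/3.2+[180,110]-0.34
P=ray("top",cor,.03)
J=np.array([[125,140],[125,-120],[-100,-120],[-100,140]])/1000.
Jc=J-J.mean(0);Pc=P[:,:2]-P[:,:2].mean(0)
th=np.arctan2((Jc[:,0]*Pc[:,1]-Jc[:,1]*Pc[:,0]).sum(),(Jc*Pc).sum())
R=np.array([[np.cos(th),-np.sin(th)],[np.sin(th),np.cos(th)]]);t=P[:,:2].mean(0)-R@J.mean(0)
def j2w(p): return R@np.array(p)+t
def w2j(p): return R.T@(np.array(p)-t)
E
python3 - <<'E'
from jig import *
print(P.round(4).tolist(),np.linalg.norm(P-np.roll(P,1,0),axis=1),th,t)
print([ (w2j(p[:2])*1000).round(1) for p in P])
for n,q in dict(start=(-.045,.085),corner=(-.045,-.045),end=(.03,-.045)).items(): print(n,j2w(q).round(4))
print("stop",(w2j([.5291,.0478])*1000).round(1))
# slot/tile points from crop
for n,u,z in [("slotend L",(372,181),.03),("slotend R",(398,181),.03),("corner outer",(394,325),.03),("start outer",(149,305),.03),("tile BL",(331,138),.04),("tile BR",(447,130),.04),("tile TL",(328,58),.04),("jar",(183,76),.088),("rasp end",(48,180),.02)]:
    p=ray("top",np.array(u)/3.2+[180,110]-.34,z)[0];print(n,(w2j(p[:2])*1000).round(1),p.round(3))
im=cv2.resize(cv2.imread("pics/top0.png")[110:290,180:360],None,fx=3.2,fy=3.2,interpolation=cv2.INTER_CUBIC)
def d(pts,c):
    w=[np.r_[j2w(p),.03] for p in pts];u=(proj("top",w)-[180,110]+.34)*3.2
    cv2.polylines(im,[u.round().astype(int)],False,c,1)
d(list(J)+[J[0]],(0,0,255));d([(-.045,.085),(-.045,-.045),(.03,-.045)],(0,255,255))
cv2.imwrite("pics/ov0.png",im)
E
```

```text
[[0.6911, 0.1518, 0.03], [0.7118, -0.1056, 0.03], [0.4901, -0.1233, 0.03], [0.4664, 0.1325, 0.03]] [0.22548762 0.25822993 0.22239781 0.25693781] 0.08461248699175707 [0.57822552 0.002811  ]
[array([125. , 138.9]), array([ 123.9, -119.3]), array([ -98.5, -118.2]), array([-100.4,  138.7])]
start [0.5262 0.0837]
corner [ 0.5372 -0.0458]
end [ 0.6119 -0.0395]
stop [-45.1  49. ]
slotend L [ 35.4 -37.6] [ 0.617 -0.032  0.03 ]
slotend R [ 36.  -53.2] [ 0.619 -0.047  0.03 ]
corner outer [-51.2 -51.8] [ 0.532 -0.053  0.03 ]
start outer [-44.1  91.9] [0.527 0.091 0.03 ]
tile BL [ 58.3 -12.1] [ 0.637 -0.004  0.04 ]
tile BR [ 65.7 -81.1] [ 0.651 -0.072  0.04 ]
tile TL [108.3  -9.3] [0.687 0.003 0.04 ]
jar [77.4 75. ] [0.649 0.084 0.088]
rasp end [ 32.2 157. ] [0.597 0.162 0.02 ]
```

View pics/ov0.png

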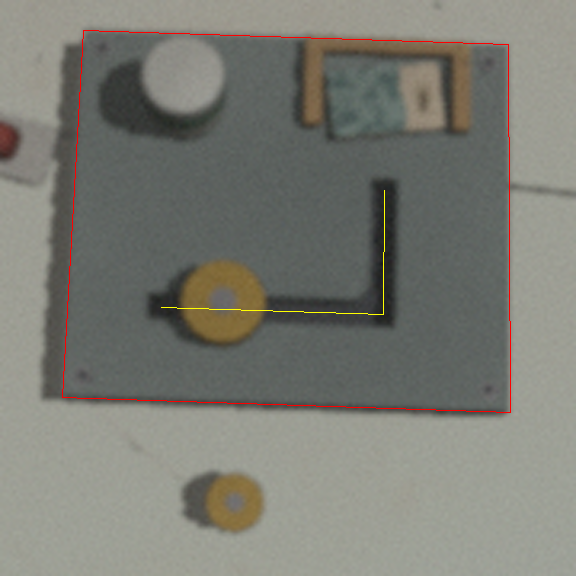

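View pics/wrist0.png

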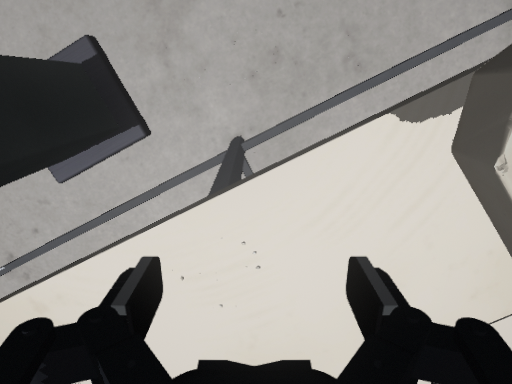

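The jig frame agrees with the slot and edges to within about 2 mm: yaw 4.85°, stop at jig (-45, 49), corner at world (0.537,-0.046). I'll shut the fingers, align the tool with the jig (tool y = jig +y, tool x = jig -x) and go over the long leg behind the stop.

```bash
python3 -m crank '[[0,0,0,0,0,-7.9,0],[0,0,0,0,0,-7.9,0],[0,0,0,0,0,-7.9,0],[0,0,0,0,0,-7.9,0],[-19,-36,0,0,0,0,0],[-19,-36,0,0,0,0,0],[-19,-36,0,0,0,0,0],[-19,-36,0,0,0,0,0]]' 20
cat > where.py <<'E'
from jig import *
s=get_state();p=s["tcp_pos"];w,x,y,z=s["orientation"]
from scipy.spatial.transform import Rotation as Ro
M=Ro.from_quat([x,y,z,w]).as_matrix()
print("t",s["clock"],"tcp jig mm",(w2j(p[:2])*1000).round(1),"tip z",round(p[2]*1000-173,1),"yaw err",round(np.degrees(np.arctan2(M[1,1],M[0,1])-th)-90,2),"zaxis",M[:,2].round(3),"F",s["wrist_force"].round(1),"gap",round(s["finger_gap"],4))
E
python3 where.py
```

```text
clock: 1.15
tcp_pos: [0.3479, 0.3746, 0.4044]
orientation: [-0.0, -0.042, 0.999, -0.0]
wrist_force: [-0.3, -0.3, -0.0]
finger_gap: 0.0001
t 1.15 tcp jig mm [-198.1  390. ] tip z 231.4 yaw err -0.09 zaxis [-0. -0. -1.] F [-0.3 -0.3 -0. ] gap 0.0001
```

```bash
python3 -m crank '[[-22,-40,0,0,0,0,0],[-22,-40,0,0,0,0,0],[-22,-40,0,0,0,0,0],[-22,-40,0,0,0,0,0],[-22,-40,0,0,0,0,0],[-22,-40,0,0,0,0,0],[-18,-38,0,0,0,0,0],[0,0,0,0,0,0,0]]'; python3 where.py
```

```text
clock: 2.15
tcp_pos: [0.5211, 0.1088, 0.4041]
orientation: [-0.0, -0.039, 0.999, -0.0]
wrist_force: [0.1, 0.6, 0.2]
finger_gap: -0.0002
t 2.15 tcp jig mm [-47.9 110.4] tip z 231.1 yaw err -0.35 zaxis [-0. -0. -1.] F [0.1 0.6 0.2] gap -0.0002
```

```bash
python3 -m crank '[[-3,0,30,0,0,0,0],[0,0,30,0,0,0,0],[0,0,30,0,0,0,0],[0,0,30,0,0,0,0],[0,0,30,0,0,0,0],[0,0,15,0,0,0,0],[0,0,6,0,0,0,0],[0,0,0,0,0,0,0]]'; python3 where.py; python3 - <<'E'
from h import *
for n in("wrist","top"): cv2.imwrite(f"pics/{n}1.png",read_camera(n))
E
```

```text
clock: 3.15
tcp_pos: [0.5231, 0.1116, 0.2341]
orientation: [0.0, -0.041, 0.999, 0.0]
wrist_force: [0.4, 1.2, 0.4]
finger_gap: 0.0001
t 3.15 tcp jig mm [-45.8 113.1] tip z 61.1 yaw err -0.09 zaxis [ 0.  0. -1.] F [0.4 1.2 0.4] gap 0.0001
```

View pics/wrist1.png

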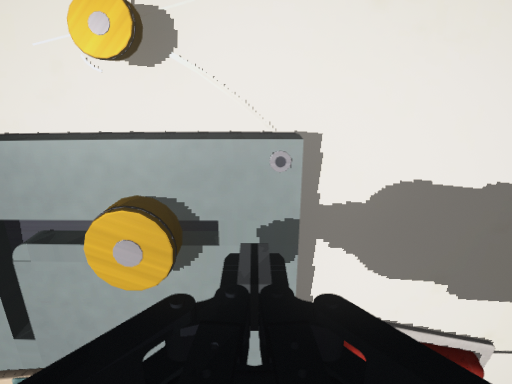

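View pics/top1.png

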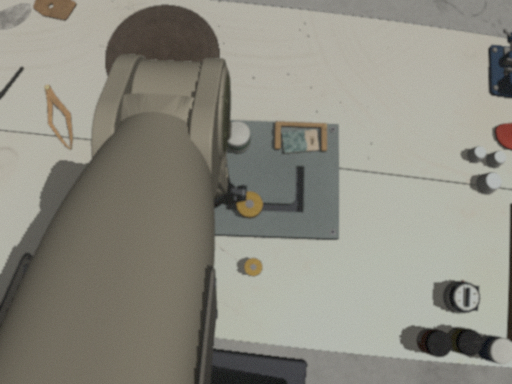

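The wrist view shows the shut fingertips at about (255,250) and the stop at (130,245), slot end at (218,232). The tips line up with the long leg, in the free space behind the stop. The knuckles flare out along tool y, so I'll turn the tool 90° to push with the flat tool -x side.

```bash
python3 -c "
from workcell import *;print(get_state()['joint_pos'].round(2))"; python3 -m crank '[[0,0,0,0,0,9,0],[0,0,0,0,0,9,0],[0,0,0,0,0,9,0],[0,0,0,0,0,9,0],[0,0,0,0,0,9,0],[0,0,0,0,0,9,0],[0,0,0,0,0,9,0],[0,0,0,0,0,0,0]]';python3 where.py; python3 -c "
from workcell import *;print(get_state()['joint_pos'].round(2))"
```

```text
[ 0.06  0.35 -0.34  0.88  0.   -0.02]
clock: 4.25
tcp_pos: [0.5234, 0.1113, 0.2347]
orientation: [0.001, 0.486, 0.874, 0.001]
wrist_force: [0.1, 0.0, -0.0]
finger_gap: 0.0003
t 4.25 tcp jig mm [-45.5 112.8] tip z 61.7 yaw err -63.02 zaxis [ 0.002  0.    -1.   ] F [ 0.1  0.  -0. ] gap 0.0003
[ 0.06  0.35 -0.34  0.88  0.    1.07]
```

```bash
python3 -m crank '[[0,0,0,0,0,9,0],[0,0,0,0,0,9,0],[0,0,0,0,0,9,0],[0,0,8,0,0,0,0],[0,0,8,0,0,0,0],[0,0,6,0,0,0,0],[0,0,3,0,0,0,0],[0,0,0,0,0,0,0]]';python3 where.py;python3 - <<'E'
from h import *
for n in("wrist","scene"): cv2.imwrite(f"pics/{n}2.png",read_camera(n))
E
```

```text
clock: 5.25
tcp_pos: [0.5228, 0.1114, 0.2083]
orientation: [-0.0, 0.677, 0.736, -0.0]
wrist_force: [-0.3, 0.3, -0.9]
finger_gap: 0.0001
t 5.25 tcp jig mm [-46.1 112.9] tip z 35.3 yaw err -90.07 zaxis [-0.001  0.    -1.   ] F [-0.3  0.3 -0.9] gap 0.0001
```

View pics/wrist2.png

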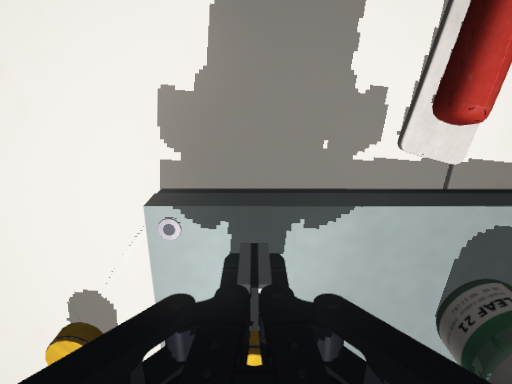

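View pics/scene2.png

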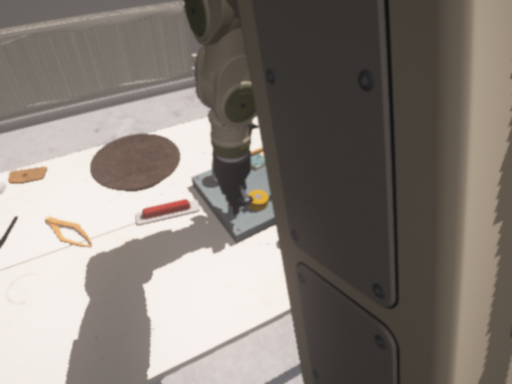

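Tips are at jig (-46,113), 5 mm above the board, and the stop shows just beyond the fingers. I approach slowly; contact is expected near y ≈ 84.

```bash
python3 -m crank '[[-6,0,0,0,0,0,0],[-5,0,0,0,0,0,0],[-4,0,0,0,0,0,0],[-3,0,0,0,0,0,0],[-3,0,0,0,0,0,0],[-3,0,0,0,0,0,0],[-3,0,0,0,0,0,0],[-3,0,0,0,0,0,0]]';python3 where.py
python3 -m crank '[[-3,0,0,0,0,0,0],[-3,0,0,0,0,0,0],[-3,0,0,0,0,0,0],[-3,0,0,0,0,0,0],[-3,0,0,0,0,0,0],[-3,0,0,0,0,0,0],[-3,0,0,0,0,0,0],[-3,0,0,0,0,0,0]]';python3 where.py
```

```text
clock: 6.35
tcp_pos: [0.5254, 0.0813, 0.2087]
orientation: [-0.0, 0.677, 0.736, 0.0]
wrist_force: [0.8, 0.3, -0.1]
finger_gap: -0.0004
t 6.35 tcp jig mm [-46.   82.7] tip z 35.7 yaw err -90.11 zaxis [ 0.  0. -1.] F [ 0.8  0.3 -0.1] gap -0.0004
clock: 7.35
tcp_pos: [0.5274, 0.0574, 0.2087]
orientation: [-0.0, 0.677, 0.736, 0.0]
wrist_force: [-0.0, 0.7, -0.6]
finger_gap: 0.0001
t 7.35 tcp jig mm [-46.1  58.6] tip z 35.7 yaw err -90.11 zaxis [ 0.  0. -1.] F [-0.   0.7 -0.6] gap 0.0001
```

```bash
python3 - <<'E'
from h import *
for n in("wrist","top"): cv2.imwrite(f"pics/{n}3.png",read_camera(n))
E
```

```text
(no output)
```

View pics/top3.png

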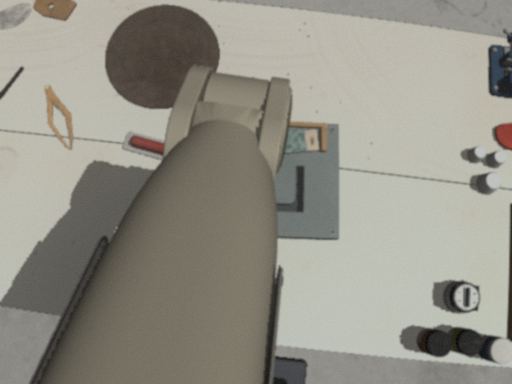

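```bash
python3 - <<'E'
from h import *
a=cv2.imread("pics/wrist3.png");b=read_camera("scene")
cv2.imwrite("pics/both3.png",np.hstack([cv2.resize(a,(400,300)),cv2.resize(b[120:270,130:330],(400,300))]))
E
```

```text
(no output)
```

View pics/both3.png

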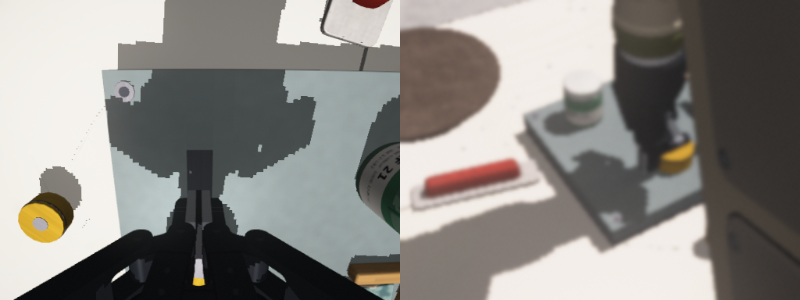

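The stop rides ahead of the fingers and the emptied slot shows behind them. The force is about 1 N, as friction should give. I go on toward the corner.

```bash
python3 -m crank '[[-3,0,0,0,0,0,0],[-3,0,0,0,0,0,0],[-3,0,0,0,0,0,0],[-3,0,0,0,0,0,0],[-3,0,0,0,0,0,0],[-3,0,0,0,0,0,0],[-3,0,0,0,0,0,0],[-3,0,0,0,0,0,0]]';python3 where.py
python3 -m crank '[[-3,0,0,0,0,0,0],[-3,0,0,0,0,0,0],[-3,0,0,0,0,0,0],[-3,0,0,0,0,0,0],[-3,0,0,0,0,0,0],[-3,0,0,0,0,0,0],[-3,0,0,0,0,0,0],[-3,0,0,0,0,0,0]]';python3 where.py
```

```text
clock: 8.5
tcp_pos: [0.5294, 0.0334, 0.2087]
orientation: [0.0, 0.677, 0.736, 0.0]
wrist_force: [-0.1, 0.5, 0.8]
finger_gap: -0.0004
t 8.5 tcp jig mm [-46.1  34.6] tip z 35.7 yaw err -90.11 zaxis [ 0.  0. -1.] F [-0.1  0.5  0.8] gap -0.0004
clock: 9.5
tcp_pos: [0.5314, 0.0095, 0.2087]
orientation: [0.0, 0.677, 0.736, 0.0]
wrist_force: [0.5, 0.9, 0.7]
finger_gap: 0.0001
t 9.5 tcp jig mm [-46.1  10.6] tip z 35.7 yaw err -90.11 zaxis [ 0.  0. -1.] F [0.5 0.9 0.7] gap 0.0001
```

```bash
python3 -m crank '[[-3,0,0,0,0,0,0],[-3,0,0,0,0,0,0],[-3,0,0,0,0,0,0],[-2,0,0,0,0,0,0],[-2,0,0,0,0,0,0],[-1,0,0,0,0,0,0],[-1,0,0,0,0,0,0],[-1,0,0,0,0,0,0]]';python3 where.py
python3 - <<'E'
from h import *
b=read_camera("scene");t=read_camera("top");cv2.imwrite("pics/scene4.png",b);cv2.imwrite("pics/top4.png",t)
cv2.imwrite("pics/both4.png",np.hstack([cv2.resize(t[110:260,190:390],(400,300)),cv2.resize(b[120:270,180:380],(400,300))]))
E
```

```text
clock: 10.5
tcp_pos: [0.5327, -0.0062, 0.2087]
orientation: [0.0, 0.677, 0.736, 0.0]
wrist_force: [0.6, -0.0, -0.1]
finger_gap: 0.0
t 10.5 tcp jig mm [-46.1  -5.2] tip z 35.7 yaw err -90.1 zaxis [ 0.  0. -1.] F [ 0.6 -0.  -0.1] gap 0.0
```

View pics/both4.png

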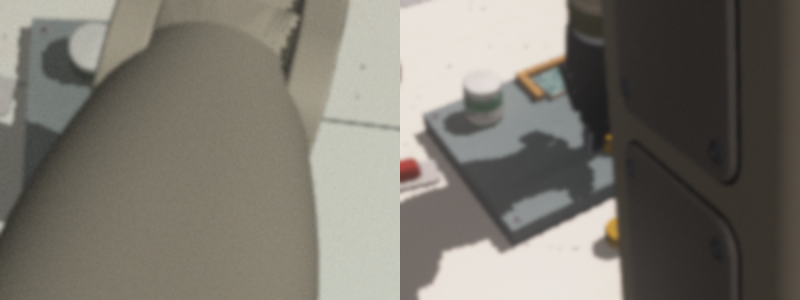

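The stop is hidden from both fixed cameras, so I feel for the end wall in small steps.

```bash
python3 -m crank '[[-1,0,0,0,0,0,0],[-1,0,0,0,0,0,0],[-1,0,0,0,0,0,0],[-0.5,0,0,0,0,0,0],[-0.5,0,0,0,0,0,0],[-0.5,0,0,0,0,0,0],[-0.5,0,0,0,0,0,0],[0,0,0,0,0,0,0]]';python3 where.py
```

```text
clock: 11.6
tcp_pos: [0.5331, -0.0113, 0.2087]
orientation: [0.0, 0.677, 0.736, 0.0]
wrist_force: [0.5, 1.1, 0.2]
finger_gap: 0.0001
t 11.6 tcp jig mm [-46.2 -10.2] tip z 35.7 yaw err -90.11 zaxis [ 0. -0. -1.] F [0.5 1.1 0.2] gap 0.0001
```

```bash
python3 -m crank '[[-0.5,0,0,0,0,0,0],[-0.5,0,0,0,0,0,0],[-0.5,0,0,0,0,0,0],[-0.5,0,0,0,0,0,0],[0,0,0,0,0,0,0],[0,0,0,0,0,0,0],[0,0,0,0,0,0,0],[0,0,0,0,0,0,0]]';python3 where.py
```

```text
clock: 12.6
tcp_pos: [0.5332, -0.0133, 0.2087]
orientation: [0.0, 0.677, 0.736, -0.0]
wrist_force: [-0.0, -0.1, -0.3]
finger_gap: -0.0001
t 12.6 tcp jig mm [-46.2 -12.2] tip z 35.7 yaw err -90.11 zaxis [ 0. -0. -1.] F [-0.  -0.1 -0.3] gap -0.0001
```

```bash
python3 -m crank '[[-0.5,0,0,0,0,0,0],[0,0,0,0,0,0,0],[-0.5,0,0,0,0,0,0],[0,0,0,0,0,0,0],[0,0,0,0,0,0,0],[0,0,0,0,0,0,0],[0,0,0,0,0,0,0],[0,0,0,0,0,0,0]]';python3 where.py
python3 -m crank '[[5,0,0,0,0,0,0],[10,0,0,0,0,0,0],[10,0,0,0,0,0,0],[5,0,-20,0,0,0,0],[0,0,-25,0,0,-9,0],[0,0,-25,0,0,-9,0],[0,0,0,0,0,-9,0],[0,0,0,0,0,-9,0]]';python3 where.py
```

```text
clock: 13.6
tcp_pos: [0.5333, -0.0141, 0.2087]
orientation: [-0.0, 0.677, 0.736, 0.0]
wrist_force: [-0.3, 3.2, 0.1]
finger_gap: -0.0002
t 13.6 tcp jig mm [-46.2 -13. ] tip z 35.7 yaw err -90.1 zaxis [ 0.  0. -1.] F [-0.3  3.2  0.1] gap -0.0002
clock: 14.6
tcp_pos: [0.5309, 0.0163, 0.2793]
orientation: [0.001, 0.414, 0.91, 0.0]
wrist_force: [-0.0, 0.3, -0.3]
finger_gap: -0.0001
t 14.6 tcp jig mm [-46.   17.5] tip z 106.3 yaw err -53.78 zaxis [ 0.001 -0.    -1.   ] F [-0.   0.3 -0.3] gap -0.0001
```

At the last step the force rose to 3 N, so the stop touches the end wall at about y = -47. I backed off and lifted. Next I turn back and go to the -x side of the stop.

```bash
python3 -m crank '[[0,0,0,0,0,-9,0],[0,0,0,0,0,-9,0],[0,0,0,0,0,-9,0],[0,0,0,0,0,-9,0],[0,0,0,0,0,-9,0],[0,0,0,0,0,-9,0],[30,-30,0,0,0,0,0],[30,-30,0,0,0,0,0]]'; python3 -m crank '[[10,-10,0,0,0,0,0],[0,0,0,0,0,0,0],[0,0,0,0,0,0,0],[0,0,0,0,0,0,0],[0,0,0,0,0,0,0],[0,0,0,0,0,0,0],[0,0,0,0,0,0,0],[0,0,0,0,0,0,0]]';python3 where.py
python3 - <<'E'
from h import *
b=read_camera("wrist");t=read_camera("top");cv2.imwrite("pics/wrist5.png",b);cv2.imwrite("pics/top5.png",t)
cv2.imwrite("pics/both5.png",np.hstack([cv2.resize(t[110:260,190:390],(400,300)),cv2.resize(b,(400,300))]))
E
```

```text
clock: 15.6
tcp_pos: [0.4755, -0.0489, 0.2786]
orientation: [0.0, -0.042, 0.999, -0.0]
wrist_force: [0.2, -1.2, -0.1]
finger_gap: -0.0
clock: 16.6
tcp_pos: [0.4669, -0.0598, 0.2787]
orientation: [0.0, -0.041, 0.999, 0.0]
wrist_force: [0.8, 0.6, 0.7]
finger_gap: -0.0001
t 16.6 tcp jig mm [-116.2  -53. ] tip z 105.7 yaw err -0.11 zaxis [ 0.  0. -1.] F [0.8 0.6 0.7] gap -0.0001
```

View pics/both5.png

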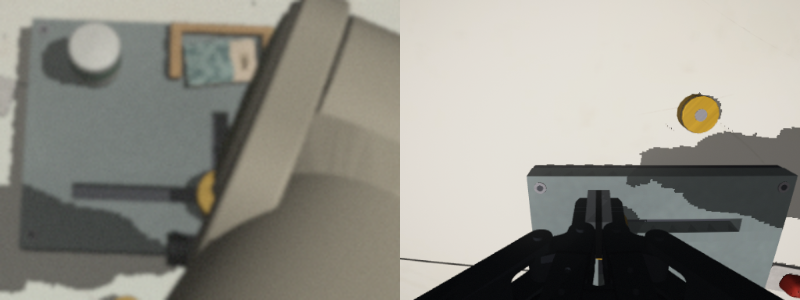

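```bash
python3 - <<'E'
from jig import *
im=cv2.imread("pics/top5.png");m=cv2.inRange(cv2.cvtColor(im,cv2.COLOR_BGR2HSV),(12,90,70),(35,255,255));m[:190]=0;m[225:]=0;m[:,:270]=0
ys,xs=np.nonzero(m);i=xs.argmin();print(xs.min(),ys[xs==xs.min()])
print((w2j(ray("top",[(xs.min()-.5,ys[xs==xs.min()].mean())],.054)[0,:2])*1000).round(1))
E
python3 -m crank '[[0,6,15,0,0,0,0],[0,0,15,0,0,0,0],[0,0,15,0,0,0,0],[0,0,12,0,0,0,0],[0,0,7,0,0,0,0],[0,0,4,0,0,0,0],[0,0,2,0,0,0,0],[0,0,0,0,0,0,0]]';python3 where.py
```

```text
288 [204 205 206 207 208 209 210]
[-48.4 -21.3]
clock: 17.7
tcp_pos: [0.4665, -0.0539, 0.2088]
orientation: [0.0, -0.041, 0.999, -0.0]
wrist_force: [0.6, -0.9, -0.6]
finger_gap: 0.0005
t 17.7 tcp jig mm [-116.1  -47.1] tip z 35.8 yaw err -0.11 zaxis [ 0.  0. -1.] F [ 0.6 -0.9 -0.6] gap 0.0005
```

The stop's left edge is at y = -21, so its axis is at about -45, in the corner. Now I push along the short leg.

```bash
python3 -m crank '[[-6,0,0,0,0,0,0],[-6,0,0,0,0,0,0],[-6,0,0,0,0,0,0],[-4,0,0,0,0,0,0],[-3,0,0,0,0,0,0],[-3,0,0,0,0,0,0],[-3,0,0,0,0,0,0],[-3,0,0,0,0,0,0]]';python3 where.py
python3 -m crank '[[-3,0,0,0,0,0,0],[-3,0,0,0,0,0,0],[-3,0,0,0,0,0,0],[-3,0,0,0,0,0,0],[-3,0,0,0,0,0,0],[-3,0,0,0,0,0,0],[-3,0,0,0,0,0,0],[-3,0,0,0,0,0,0]]';python3 where.py
python3 - <<'E'
from h import *
b=read_camera("wrist");t=read_camera("top")
cv2.imwrite("pics/both6.png",np.hstack([cv2.resize(t[110:260,190:390],(400,300)),cv2.resize(b,(400,300))]))
E
```

```text
clock: 18.7
tcp_pos: [0.5003, -0.051, 0.2087]
orientation: [-0.0, -0.041, 0.999, 0.0]
wrist_force: [-1.4, -0.3, 0.1]
finger_gap: -0.0003
t 18.7 tcp jig mm [-82.2 -47.1] tip z 35.7 yaw err -0.11 zaxis [-0.  0. -1.] F [-1.4 -0.3  0.1] gap -0.0003
clock: 19.7
tcp_pos: [0.5244, -0.0491, 0.2087]
orientation: [0.0, -0.041, 0.999, 0.0]
wrist_force: [-0.9, 0.0, -1.1]
finger_gap: -0.0002
t 19.7 tcp jig mm [-58.  -47.1] tip z 35.7 yaw err -0.11 zaxis [ 0.  0. -1.] F [-0.9  0.  -1.1] gap -0.0002
```

View pics/both6.png

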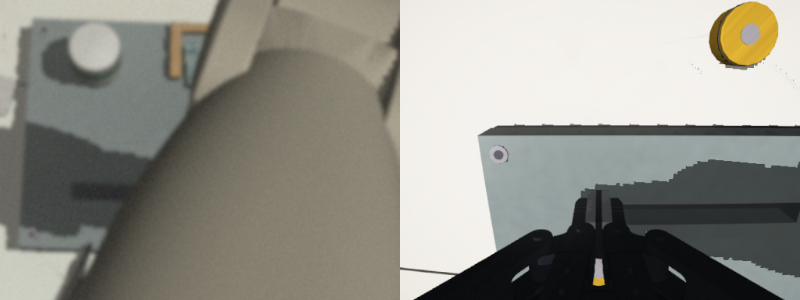

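The stop shows through the fingers (right half, near (598,282)). Forces are about 1 N, so I go on: 54 mm remain.

```bash
python3 -m crank '[[-3,0,0,0,0,0,0],[-3,0,0,0,0,0,0],[-3,0,0,0,0,0,0],[-3,0,0,0,0,0,0],[-3,0,0,0,0,0,0],[-3,0,0,0,0,0,0],[-3,0,0,0,0,0,0],[-3,0,0,0,0,0,0]]';python3 where.py
python3 -m crank '[[-3,0,0,0,0,0,0],[-3,0,0,0,0,0,0],[-3,0,0,0,0,0,0],[-3,0,0,0,0,0,0],[-3,0,0,0,0,0,0],[-2,0,0,0,0,0,0],[-2,0,0,0,0,0,0],[-1,0,0,0,0,0,0]]';python3 where.py
python3 - <<'E'
from h import *
b=read_camera("scene");t=read_camera("top")
cv2.imwrite("pics/both7.png",np.hstack([cv2.resize(t[110:260,190:390],(400,300)),cv2.resize(b[120:270,180:380],(400,300))]))
E
```

```text
clock: 20.8
tcp_pos: [0.5483, -0.0471, 0.2087]
orientation: [0.0, -0.041, 0.999, 0.0]
wrist_force: [-1.3, 0.9, 0.4]
finger_gap: 0.0004
t 20.8 tcp jig mm [-34.  -47.2] tip z 35.7 yaw err -0.11 zaxis [ 0.  0. -1.] F [-1.3  0.9  0.4] gap 0.0004
clock: 21.8
tcp_pos: [0.5681, -0.0454, 0.2087]
orientation: [0.0, -0.041, 0.999, 0.0]
wrist_force: [-1.6, -1.0, -0.8]
finger_gap: 0.0003
t 21.8 tcp jig mm [-14.1 -47.2] tip z 35.7 yaw err -0.11 zaxis [ 0.  0. -1.] F [-1.6 -1.  -0.8] gap 0.0003
```

View pics/both7.png

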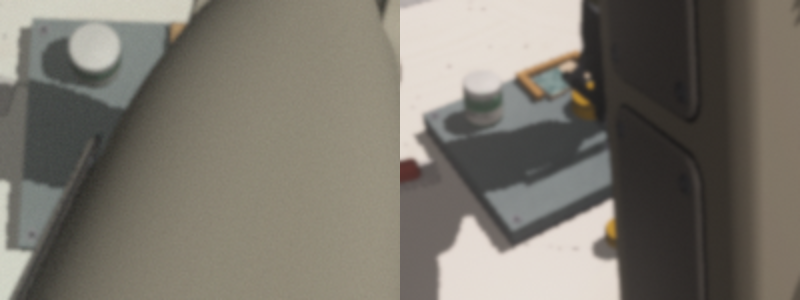

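The stop stands upright close to the tile (right half, about (583,100)). I feel for the end wall in small steps.

```bash
python3 -m crank '[[-1,0,0,0,0,0,0],[-1,0,0,0,0,0,0],[-1,0,0,0,0,0,0],[-1,0,0,0,0,0,0],[-1,0,0,0,0,0,0],[-1,0,0,0,0,0,0],[-0.5,0,0,0,0,0,0],[-0.5,0,0,0,0,0,0]]';python3 where.py
python3 -m crank '[[-0.5,0,0,0,0,0,0],[-0.5,0,0,0,0,0,0],[-0.5,0,0,0,0,0,0],[-0.5,0,0,0,0,0,0],[0,0,0,0,0,0,0],[0,0,0,0,0,0,0],[0,0,0,0,0,0,0],[0,0,0,0,0,0,0]]';python3 where.py
```

```text
clock: 22.9
tcp_pos: [0.575, -0.0449, 0.2087]
orientation: [-0.0, -0.041, 0.999, 0.0]
wrist_force: [-0.4, -0.7, 0.5]
finger_gap: -0.0
t 22.9 tcp jig mm [ -7.2 -47.2] tip z 35.7 yaw err -0.11 zaxis [-0.  0. -1.] F [-0.4 -0.7  0.5] gap -0.0
clock: 23.9
tcp_pos: [0.5771, -0.0447, 0.2088]
orientation: [0.0, -0.041, 0.999, 0.0]
wrist_force: [-0.6, -0.7, -0.1]
finger_gap: 0.0
t 23.9 tcp jig mm [ -5.2 -47.3] tip z 35.8 yaw err -0.11 zaxis [ 0.  0. -1.] F [-0.6 -0.7 -0.1] gap 0.0
```

```bash
python3 -m crank '[[-0.5,0,0,0,0,0,0],[0,0,0,0,0,0,0],[-0.5,0,0,0,0,0,0],[0,0,0,0,0,0,0],[0,0,0,0,0,0,0],[0,0,0,0,0,0,0],[0,0,0,0,0,0,0],[0,0,0,0,0,0,0]]';python3 where.py
```

```text
clock: 24.9
tcp_pos: [0.5778, -0.0446, 0.2086]
orientation: [-0.0, -0.041, 0.999, 0.0]
wrist_force: [-3.3, 0.1, 1.6]
finger_gap: -0.0
t 24.9 tcp jig mm [ -4.4 -47.2] tip z 35.6 yaw err -0.11 zaxis [-0.  0. -1.] F [-3.3  0.1  1.6] gap -0.0
```

Wall contact at 3 N. I retreat and look from the top camera.

```bash
python3 -m crank '[[3,0,0,0,0,0,0],[8,0,0,0,0,0,0],[15,0,0,0,0,0,0],[15,0,-10,0,0,0,0],[0,0,-30,0,0,0,0],[0,0,-40,0,0,0,0],[0,0,-40,0,0,0,0],[0,0,-40,0,0,0,0]]'; python3 -m crank '[[20,40,0,0,0,0,0],[20,40,0,0,0,0,0],[20,40,0,0,0,0,0],[20,40,0,0,0,0,0],[20,40,0,0,0,0,0],[20,40,0,0,0,0,0],[20,40,0,0,0,0,0],[0,0,0,0,0,0,0]]';python3 where.py
python3 - <<'E'
from jig import *
t=read_camera("top");b=read_camera("scene");cv2.imwrite("pics/top8.png",t)
cv2.imwrite("pics/both8.png",np.hstack([cv2.resize(t[110:260,190:390],(400,300)),cv2.resize(b[120:270,180:380],(400,300))]))
m=cv2.inRange(cv2.cvtColor(t,cv2.COLOR_BGR2HSV),(12,90,70),(35,255,255));m[:158]=0;m[225:]=0;m[:,:270]=0;m[:,340:]=0
n,l,st,ce=cv2.connectedComponentsWithStats(m)
for i in range(1,n):
    if st[i,4]>50:
        cs=cv2.findContours((l==i).astype(np.uint8),0,1)[0][0];c,r=cv2.minEnclosingCircle(cs)
        print(st[i],c,r,(w2j(ray("top",[c],.054)[0,:2])*1000).round(1))
E
```

```text
clock: 25.9
tcp_pos: [0.5364, -0.048, 0.3709]
orientation: [0.001, -0.041, 0.999, -0.0]
wrist_force: [0.5, -0.2, -0.0]
finger_gap: -0.0001
clock: 26.9
tcp_pos: [0.3724, 0.2209, 0.3695]
orientation: [0.0, -0.044, 0.999, 0.0]
wrist_force: [-0.1, -1.0, 0.2]
finger_gap: -0.0001
t 26.9 tcp jig mm [-186.6  234.7] tip z 196.5 yaw err 0.16 zaxis [ 0.001  0.001 -1.   ] F [-0.1 -1.   0.2] gap -0.0001
[289 158  26  21 387] (301.4230651855469, 165.73077392578125) 12.780111312866211 [ 30.2 -45.8]
```

View pics/both8.png

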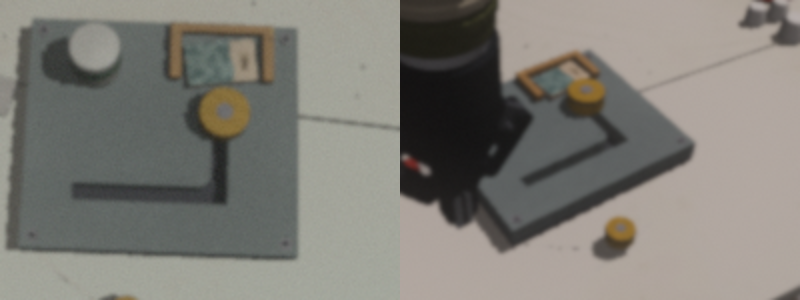

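The stop is upright at the end of the short leg (left half, (223,111)). I recheck without the mask's row limit, compare tile, jar and rasp with the start, then hand in.

```bash
python3 - <<'E'
from jig import *
t=cv2.imread("pics/top8.png");a=cv2.imread("pics/top0.png")
m=cv2.inRange(cv2.cvtColor(t,cv2.COLOR_BGR2HSV),(12,90,70),(35,255,255));m[:153]=0;m[225:]=0;m[:,:270]=0;m[:,340:]=0
ys,xs=np.nonzero(m);print("stop bbox",xs.min(),xs.max(),ys.min(),ys.max(),(w2j(ray("top",[((xs.min()+xs.max())/2,ys.max()-12.5)],.054)[0,:2])*1000).round(1))
for n,(x,y,w,h) in dict(tile=(276,120,52,32),jar=(215,115,45,42),rasp=(120,128,60,38)).items():
    g=lambda i:np.float64(cv2.cvtColor(i[y:y+h,x:x+w],cv2.COLOR_BGR2GRAY))
    print(n,cv2.phaseCorrelate(g(a),g(t)))
E
```

```text
stop bbox 289 314 154 178 [ 30.7 -45.9]
tile ((-0.0732525605821408, 0.010892801517309536), 0.9407970981544123)
jar ((0.45387455036440016, 0.47414264244138593), 1.048540590703768)
rasp ((-0.034631041493916825, 0.10665943009400536), 1.0524738227611197)
```

```bash
python3 -c "
from workcell import *
print(hand_in(), get_state()['clock'])"
```

```text
the job is handed in; nothing more can be done
the job is handed in; nothing more can be done
```

I pushed the 48 mm brass stop with the shut fingertips along the long leg to the corner, then along the short leg to the end. I handed the job in after about 27 s of robot time, with the arm clear. No verdict was reported.

- **Corner:** I felt the end wall at 3.2 N. The top view was partly covered by the arm; from the stop's visible left edge its axis was at about y = -45 mm (target -45).
- **Fully home:** I felt the end wall at 3.3 N. The last clear top view puts the stop at about (30.5, -46) mm in the jig frame (target 30, -45), and it looks upright.
- **Forces:** the wrist-force readings at the end of each push call never passed about 3.7 N. I did not log the force between those readings.
- **Other objects:** comparing the first and last top pictures, the tile and rasp shifted by about 0.1 pixel. The jar's patch read 0.65 pixel (about 1 mm), which I put down to changed shadows, since nothing came near the jar.

No check failed. Measured points agreed with the known jig sizes to about 2 mm.

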